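# Tune the stall radio with its coarse ring and fine knob

## Robot

A 6-joint arm with a two-finger parallel gripper is mounted at the origin on the work surface. World frame = base frame: x ahead of the robot, y to its left, z up, the work surface at z = 0. Lengths are in m, angles in rad, forces in N, time in s.
With the tool pointing down it reaches from about 0.25 to 0.775 m from the base axis. Payload 4 kg.
Tool frame: the origin (TCP) lies at the very end of the fingers, on their centre line; the grasp point (between the pads) lies robot.grip_point_offset behind it (robot.grip_point_offset is the distance from the TCP to the grasp point, in m); z points along the fingers, y is the direction in which the jaws open and shut (so a half turn about z gives the same grasp; the last joint's range is limited). The gripper opens to 85 mm and grips with 20 to 120 N. Pads are 22 mm wide; open, the fingers measure 114 mm over their backs; the gripper's body (76 mm by 85 mm) begins 54 mm behind the grasp point. The pads swing forward as they close: fully open they stand 13 mm farther back than shut.
Start: joints at [-1.313, 0.087, 1.371, -0, 1.684, -0.103], TCP at [0.194, -0.515, 0.231] pointing down, gripper open.
Joint ranges: [-3.1, 3.1], [-0.76, 2.03], [0.27, 2.55], [-1.08, 4.22], [0.17, 2.65], [-2.57, 2.57]. Speed limits (rad/s): [2.79, 2.79, 3.14, 3.14, 3.14, 3.14].

## Interface

Orientations are given as a unit quaternion [x, y, z, w].
In Python, from rig import get_state, eyes, robot gives the robot as it stands.
- The arm moves only by the tool drive_tool, never from a script. Its argument "motion" is a list of rows, each an object of numbers: "ax", "ay", "az": the turn, a rotation vector about the world's x, y, z in rad; "x", "y", "z": the shift along the world's x, y, z in mm; "grip": the finger opening in mm, from 0 to 85.4. In form: [{"ax": .., "ay": .., "az": .., "x": .., "y": .., "z": .., "grip": ..}, ...]. A call has 1 to 12 rows; each row shifts and turns the commanded pose from where the row before left it; what a row does not reach is not made up. A row lasts 1/8 s, in which the tool goes at most 62.5 mm and 10.7 degrees, less where a joint would pass 70% of its speed; a pose out of reach is approached as far as the arm can. A call with a gripper value outside its range is refused whole. The fingers move at their own pace and stop on an object; the grip force is fixed at half the most. Time passes only in rows, so rows that do not move let the fingers close. It gives the time, the measured TCP pose, the force and the opening at its end, in the units of the state.
- get_state(): the state, without advancing time (a new reading comes with each control period).
- eyes.get_image(name): name is "scene" or "top"; returns a dict with "color" (420x560x3 uint8, red, green, blue), "depth" (420x560 float32, m along the optical axis (not along the pixel's ray), 0 where there is no reading), "vertical_fov" (degrees; the focal length in pixels is half the picture's height over the tangent of half this angle, whatever the lens; pixels are square), "cx", "cy" (the principal point, pixels), "R" (3x3) and "t" (3): a world point X has camera coordinates R X + t. Camera axes: x right, y down, z forward; pixel columns grow to the right and rows downward; lengths in m; the calibration is good to about 2 mm. A picture is of the moment at which its call begins.
- robot.hand_in(): hands the job in, once; it reports no verdict.
The state is a dict: "time": time; "joints": joint angles; "qvel": joint speeds; "joint_torque": joint torques, N m; "position": TCP position; "eef_rot": TCP orientation; "contact_force": force on the tool from outside, world axes, zero at the start; "ft_torque": the same for the moment, N m; "width": finger opening in m.
Only numpy, scipy, OpenCV 4.12 (cv2) and the standard library are available. Lean on these libraries where they do the work, as an engineer would, in place of code of your own. Each camera call takes 0.05 s, during which the arm holds its last target.

## Task

Tune the basket stall's radio to the station marked by the green spot: turn the big black tuning ring until its white line points at the green spot, then turn the small silver fine knob on top of it until its red line points at the green spot too. Leave both lines pointing there.

Things in the scene. Friction and masses are not known exactly. Their poses are not given: they have to be found in the camera images.
- knob_top (a point): Top centre of the small silver fine knob, 111 mm above the table, on the upright axis shared by both tuning knobs of a fixed teal radio lying on its back (cream dial plate, top at 47 mm). Both knobs are round, can be gripped at any yaw and stay where left. The plain black volume knob 180 mm away is not part of the job.
- coarse_line (a point): Outer end of the white line on the black coarse ring's flange (80 mm across, 47 to 51 mm above the table), 38 mm from the axis, pointing outwards. Grip the ring by its ridged drum: 54 mm across, from 51 to 81 mm. It turns with 0.12 N m and carries the fine knob round with it. It starts 0.6 to 1.5 rad to either side of the green spot; travel at least 1 rad past it.
- fine_line (a point): Outer end of the red line on the fine knob's silver skirt (50 mm across, 81 to 83 mm above the table), 24 mm from the axis, pointing outwards. Grip the silver knob: 24 mm across, from 83 to 111 mm. It turns with 0.04 N m, leaving the ring where it is, up to 1.7 rad either way from the white line; it starts 0.5 to 1.2 rad from the white line.
- green_spot: Green round sticker, 15 mm across, 1 mm thick, on the dial plate, its centre 50 mm from the knobs' axis (origin: centre of its underside, 47 mm above the table). A like blue sticker, 120 degrees round the dial, marks another station; the two change places from start to start.

How it is judged:
On the way, in this order (a step that is already met when the one before it is completed fails the run):
1. the white line of the coarse ring points at the green spot (horizontal distance between coarse_line and green_spot below 0.0165 m), for 0.3 s.
2. the red line of the fine knob points at the green spot as well (horizontal distance between fine_line and green_spot below 0.0275 m and horizontal distance between coarse_line and green_spot below 0.0165 m), for 0.3 s.
At the end, for the whole second after the job is handed in: The white line of the coarse ring and the red line of the fine knob both point at the green spot within about 15 degrees as seen from the knobs' axis: from above, the white line's outer end is within 16.5 mm of the spot's centre (12 mm is dead on), the red line's within 27.5 mm (26 mm) (all of step 2); the robot touches nothing.
It also fails if it takes over 45 s, if anything falls off the work surface, if the arm or the gripper's body presses on something with over 40 N, if the wrist force passes 120 N, or if a joint passes its speed limit or range.

## Working session

There is one attempt and no reset: what is moved stays moved. The work goes in short steps, Python scripts to look and compute and a tool call to move; the robot and the scene stay as the last step left them, time stands still between calls to the robot, and variables do not carry over. Pictures are saved under pics/ and viewed, and the job is handed in when it is done.

Besides the shell and the picture viewer there is one more tool, called as name(argument=value, ...), one argument or row to a line, values as JSON. drive_tool: Moves the arm, as the interface text tells. Its arguments: {"type":"object","properties":{"motion":{"type":"array","items":{"type":"object","properties":{"ax":{"type":"number"},"ay":{"type":"number"},"az":{"type":"number"},"x":{"type":"number"},"y":{"type":"number"},"z":{"type":"number"},"grip":{"type":"number"}}}}},"required":["motion"]}

```bash
ls; mkdir -p pics; python3 - <<'E'
from rig import get_state, eyes, robot
import cv2,numpy as np
s=get_state();print(s, robot.grip_point_offset)
for n in("scene","top"):
    d=eyes.get_image(n);cv2.imwrite(f"pics/{n}0.png",d["color"][:,:,::-1]);np.savez(f"pics/{n}0.npz",**d)
    print(n,d["vertical_fov"],d["cx"],d["cy"],d["R"],d["t"])
E
```

```text
pics
{'time': 0.0, 'joints': array([-1.31311264e+00,  8.80026303e-02,  1.37228868e+00,  3.35852481e-05,
        1.68360414e+00, -1.03099172e-01]), 'qvel': array([-0.00010405, -0.00059559,  0.00018377,  0.000768  ,  0.00078573,
        0.00115196]), 'joint_torque': array([-8.19432535e-04, -3.51864302e+01, -3.13273787e+01, -1.07120716e-04,
        1.07614059e-02,  1.74277158e-06]), 'position': array([ 0.19403062, -0.51409796,  0.23009564]), 'eef_rot': array([ 9.83772552e-01,  1.79416388e-01, -7.22673771e-05, -1.14924952e-03]), 'contact_force': array([-0.31771681,  0.66961295, -0.33861452]), 'ft_torque': array([ 0.03955005, -0.00744135, -0.04253217]), 'width': 0.08537949418492471} 0.0187
scene 49.573368412976166 279.9384806643592 208.141458136581 [[ 0.09084005  0.99586351  0.00199023]
 [ 0.85607922 -0.07706793 -0.51106643]
 [-0.50879903  0.0481291  -0.85953891]] [-0.04197625 -0.46664535  1.0555596 ]
top 43.244277077058115 286.49291412611416 210.35786254441342 [[ 0.00711818 -0.9999614  -0.00515041]
 [-0.99867847 -0.0068467  -0.05093562]
 [ 0.05089839  0.00550617 -0.99868866]] [-0.02641803  0.60788373  0.7424828 ]
```

View pics/top0.png

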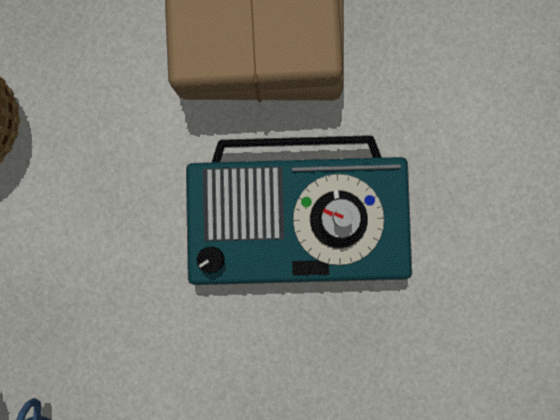

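View pics/scene0.png

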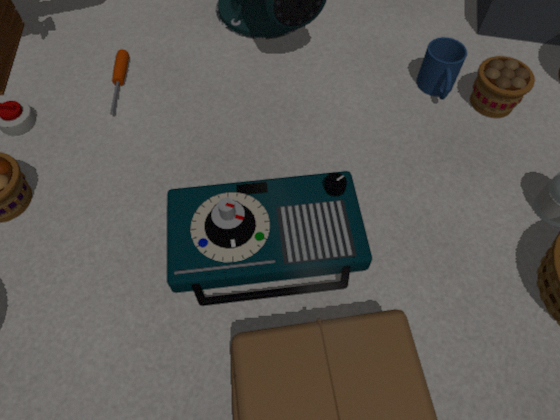

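```bash
cat > h.py <<'E'
import numpy as np,cv2
def ray(d,u,v,z):
    f=d["color"].shape[0]/2/np.tan(np.radians(float(d["vertical_fov"]))/2)
    R,t=d["R"],d["t"];c=-R.T@t;r=R.T@np.array([(u-d["cx"])/f,(v-d["cy"])/f,1.])
    return c+r*(z-c[2])/r[2]
def proj(d,X):
    f=d["color"].shape[0]/2/np.tan(np.radians(float(d["vertical_fov"]))/2)
    p=d["R"]@np.array(X)+d["t"];return p[:2]/p[2]*f+[d["cx"],d["cy"]]
def blobs(m,amin=4):
    n,l,s,c=cv2.connectedComponentsWithStats(m.astype(np.uint8))
    return [(c[i],s[i,4],l==i) for i in range(1,n) if s[i,4]>=amin]
def measure(d,verbose=True):
    im=d["color"].astype(int);r,g,b=im[...,0],im[...,1],im[...,2]
    out={}
    for name,m in (("green",(g>r+50)&(g>b+50)),("blue",(b>r+60)&(b>g+60)),("red",(r>g+70)&(r>b+70))):
        out[name]=blobs(m)
    # cream plate
    out["cream"]=blobs((r>130)&(r>b+12)&(g>b+5)&(abs(r-g)<40),100)
    return out
E
python3 - <<'E'
from h import *
for n in("top","scene"):
    d=dict(np.load(f"pics/{n}0.npz"));o=measure(d)
    for k,v in o.items():
        for c,a,m in v:
            z={"green":.048,"blue":.048,"red":.083,"cream":.047}[k]
            print(n,k,c.round(1),a,ray(d,*c,z).round(4))
    im=d["color"][:,:,::-1]
    x,y=(338,218) if n=="top" else (230,226)
    cv2.imwrite(f"pics/{n}crop.png",cv2.resize(im[y-55:y+55,x-60:x+60],None,fx=5,fy=5,interpolation=cv2.INTER_CUBIC))
E
```

```text
top green [305.9 201.5] 73 [ 0.6188 -0.0489  0.048 ]
top blue [369.2 199.9] 73 [ 0.6215 -0.1355  0.048 ]
top red [327.7 211.9] 39 [ 0.6029 -0.0762  0.083 ]
top red [338.5 215. ] 26 [ 0.599  -0.0903  0.083 ]
top cream [211.   55.3] 109 [0.8219 0.0844 0.047 ]
top cream [185.3  61.4] 121 [0.8132 0.1201 0.047 ]
top cream [337.6 220.1] 3087 [ 0.5936 -0.0924  0.047 ]
scene green [259.1 236. ] 50 [ 0.6194 -0.0465  0.048 ]
scene blue [202.6 242.2] 51 [ 0.6222 -0.1327  0.048 ]
scene red [  8.8 109. ] 201 [ 0.3542 -0.4586  0.083 ]
scene red [229.7 204.8] 18 [ 0.5809 -0.087   0.083 ]
scene red [239.3 216.8] 21 [ 0.603  -0.0735  0.083 ]
```

```bash
sleep 1
```

```text
(no output)
```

View pics/topcrop.png

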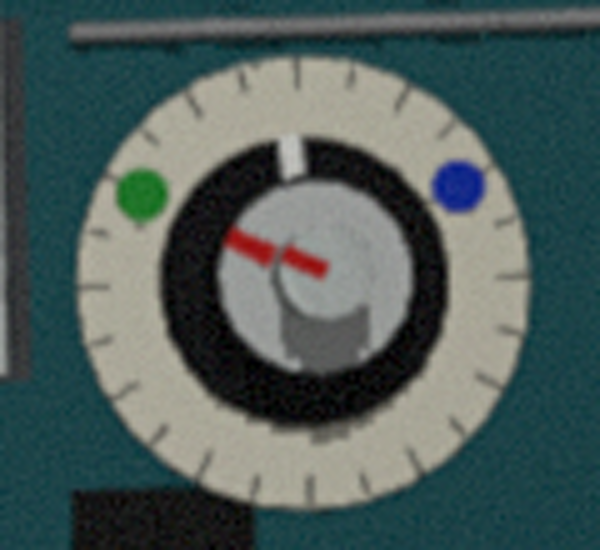

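```bash
python3 - <<'E'
from h import *
for n in("top","scene"):
    d=dict(np.load(f"pics/{n}0.npz"));o=measure(d)
    G=ray(d,*o["green"][0][0],.048)[:2];B=ray(d,*o["blue"][0][0],.048)[:2]
    # axis: 50mm from both, 120deg apart
    mid=(G+B)/2;L=np.linalg.norm(G-B);nrm=np.array([-(G-B)[1],(G-B)[0]])/L
    A=mid-25*nrm/1000; A2=mid+25*nrm/1000
    A=A if A[0]<A2[0] else A2
    print(n,"L",L,"(86.6)","axis",A)
    # white: bright neutral, map to angle on z=.051, radius 28..39
    im=d["color"].astype(float).min(2)
    vs,us=np.mgrid[0:420,0:560]
    P=[]
    for v in range(150,290):
        for u in range(150,420):
            if im[v,u]>110:
                X=ray(d,u,v,.051)[:2]-A;r=np.hypot(*X)
                if .028<r<.037:P.append((u,v,np.degrees(np.arctan2(X[1],X[0])),r*1000,im[v,u]))
    print(np.array(P).round(1))
    ang=lambda X:np.degrees(np.arctan2(*(X-A)[::-1]))
    print("green",ang(G),"blue",ang(B))
    for c,a,m in o["red"]:
        for z in (.083,.111):
            X=ray(d,*c,z)[:2];print("red",c.round(1),z,ang(X),np.linalg.norm(X-A)*1000)
    print("px axis",proj(d,[*A,.111]),proj(d,[*A,.083]),proj(d,[*A,.051]))
E
```

```text
top L 0.08667204027710035 (86.6) axis [ 0.5951593  -0.09301708]
[[ 335.   192.     7.2   36.9  184. ]
 [ 336.   192.     5.1   36.8  184. ]
 [ 337.   192.     2.9   36.7  178. ]
 [ 338.   192.     0.8   36.7  112. ]
 [ 334.   193.     9.6   35.8  162. ]
 [ 335.   193.     7.5   35.6  185. ]
 [ 336.   193.     5.3   35.4  187. ]
 [ 337.   193.     3.1   35.3  176. ]
 [ 338.   193.     0.8   35.3  114. ]
 [ 334.   194.    10.    34.4  148. ]
 [ 335.   194.     7.7   34.2  179. ]
 [ 336.   194.     5.5   34.1  180. ]
 [ 337.   194.     3.2   34.   175. ]
 [ 338.   194.     0.9   33.9  122. ]
 [ 334.   195.    10.4   33.1  136. ]
 [ 335.   195.     8.1   32.8  180. ]
 [ 336.   195.     5.7   32.7  181. ]
 [ 337.   195.     3.3   32.6  180. ]
 [ 338.   195.     0.9   32.6  140. ]
 [ 334.   196.    10.8   31.7  120. ]
 [ 335.   196.     8.4   31.5  177. ]
 [ 336.   196.     5.9   31.3  184. ]
 [ 337.   196.     3.4   31.2  180. ]
 [ 338.   196.     0.9   31.2  148. ]
 [ 334.   197.    11.3   30.4  117. ]
 [ 335.   197.     8.8   30.1  173. ]
 [ 336.   197.     6.2   30.   169. ]
 [ 337.   
[... 1589 characters left out ...]
  243.    6.6  33.7 122. ]
 [234.  243.    9.1  34.  113. ]
 [232.  244.    3.8  35.1 123. ]
 [233.  244.    6.2  35.3 121. ]
 [234.  244.    8.6  35.7 122. ]
 [232.  245.    3.5  36.8 121. ]]
green 61.78824178002791 blue -58.010986391878035
red [  8.8 109. ] 0.083 -123.28562670438222 440.32400271212754
red [  8.8 109. ] 0.111 -121.52270951151363 408.6196648052613
red [229.7 204.8] 0.083 166.85324366938264 15.33121674872503
red [229.7 204.8] 0.111 67.73689859153292 5.93778412614758
red [239.3 216.8] 0.083 67.23074760824059 18.396186362000137
red [239.3 216.8] 0.111 38.25282820841185 29.600612110148063
px axis [225.77888285 203.7354901 ] [227.6676241  213.50869025] [229.66810496 223.86008156]
```

drive_tool(
  motion=[
    {"x":33.5,"y":35.2},
    {"x":33.5,"y":35.2},
    {"x":33.5,"y":35.2},
    {"x":33.5,"y":35.2},
    {"x":33.5,"y":35.2},
    {"x":33.5,"y":35.2},
    {"x":33.5,"y":35.2},
    {"x":33.5,"y":35.2},
    {"x":33.5,"y":35.2},
    {"x":33.5,"y":35.2},
    {"x":33.5,"y":35.2},
    {"x":33.0,"y":35.2},
  ],
)

```text
validation failed for argument at $.mo...
```

drive_tool(
  motion=[
    {"ax":0,"ay":0,"az":0,"x":33,"y":35,"z":0,"grip":85},
    {"ax":0,"ay":0,"az":0,"x":33,"y":35,"z":0,"grip":85},
    {"ax":0,"ay":0,"az":0,"x":33,"y":35,"z":0,"grip":85},
    {"ax":0,"ay":0,"az":0,"x":33,"y":35,"z":0,"grip":85},
    {"ax":0,"ay":0,"az":0,"x":33,"y":35,"z":0,"grip":85},
    {"ax":0,"ay":0,"az":0,"x":33,"y":35,"z":0,"grip":85},
    {"ax":0,"ay":0,"az":0,"x":33,"y":35,"z":0,"grip":85},
    {"ax":0,"ay":0,"az":0,"x":33,"y":35,"z":0,"grip":85},
    {"ax":0,"ay":0,"az":0,"x":33,"y":35,"z":0,"grip":85},
    {"ax":0,"ay":0,"az":0,"x":33,"y":35,"z":0,"grip":85},
    {"ax":0,"ay":0,"az":0,"x":33,"y":35,"z":0,"grip":85},
    {"ax":0,"ay":0,"az":0,"x":38,"y":37,"z":0,"grip":85},
  ],
)

```text
time: 1.6
position: [0.5958, -0.0914, 0.2308]
eef_rot: [0.984, 0.179, -0.0, -0.0]
contact_force: [0.2, -0.8, 0.4]
width: 0.0851
```

drive_tool(
  motion=[
    {"ax":0,"ay":0,"az":0,"x":0,"y":0,"z":-40,"grip":85},
    {"ax":0,"ay":0,"az":0,"x":0,"y":0,"z":-40,"grip":85},
    {"ax":0,"ay":0,"az":0,"x":0,"y":0,"z":-30,"grip":85},
    {"ax":0,"ay":0,"az":0,"x":0,"y":0,"z":-20,"grip":85},
    {"ax":0,"ay":0,"az":0,"x":0,"y":0,"z":-20,"grip":85},
    {"ax":0,"ay":0,"az":0,"x":0,"y":0,"z":-15,"grip":85},
    {"ax":0,"ay":0,"az":0,"x":0,"y":0,"z":-10,"grip":85},
    {"ax":0,"ay":0,"az":0,"x":0,"y":0,"z":0,"grip":85},
  ],
)

```text
time: 2.6
position: [0.5946, -0.0925, 0.0555]
eef_rot: [0.984, 0.179, -0.001, -0.0]
contact_force: [-0.3, 0.8, -0.3]
width: 0.0849
```

```bash
python3 - <<'E'
from h import *
from rig import eyes,get_state
for n in("top","scene"):
    d=eyes.get_image(n);np.savez(f"pics/{n}1.npz",**d)
    x,y=(338,218) if n=="top" else (230,226)
    cv2.imwrite(f"pics/{n}1.png",cv2.resize(d["color"][y-70:y+70,x-70:x+70,::-1],None,fx=4,fy=4,interpolation=cv2.INTER_CUBIC))
E
```

```text
(no output)
```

View pics/scene1.png

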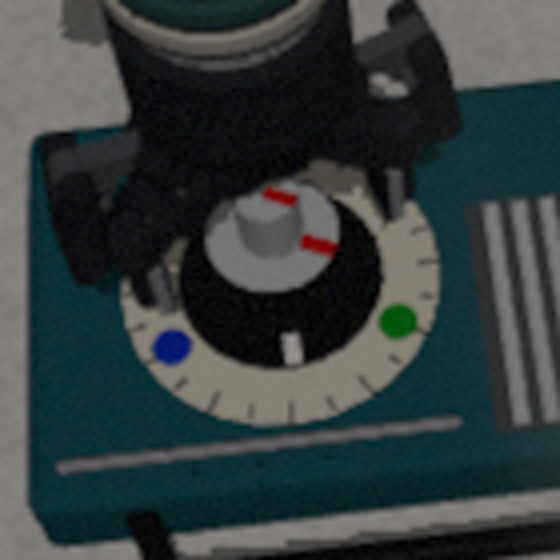

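drive_tool(
  motion=[
    {"ax":0,"ay":0,"az":0,"x":0.5,"y":0.5,"z":-2,"grip":60},
    {"ax":0,"ay":0,"az":0,"x":0,"y":0,"z":0,"grip":45},
    {"ax":0,"ay":0,"az":0,"x":0,"y":0,"z":0,"grip":40},
    {"ax":0,"ay":0,"az":0,"x":0,"y":0,"z":0,"grip":40},
    {"ax":0,"ay":0,"az":0,"x":0,"y":0,"z":0,"grip":40},
    {"ax":0,"ay":0,"az":0,"x":0,"y":0,"z":0,"grip":40},
  ],
)

```text
time: 3.45
position: [0.5962, -0.0926, 0.0554]
eef_rot: [0.984, 0.179, 0.001, 0.001]
contact_force: [-0.7, -1.0, 5.5]
width: 0.0521
```

drive_tool(
  motion=[
    {"ax":0,"ay":0,"az":0.1,"x":0,"y":0,"z":1,"grip":40},
    {"ax":0,"ay":0,"az":0.1,"x":0,"y":0,"z":0,"grip":40},
    {"ax":0,"ay":0,"az":0.1,"x":0,"y":0,"z":0,"grip":40},
    {"ax":0,"ay":0,"az":0.1,"x":0,"y":0,"z":0,"grip":40},
    {"ax":0,"ay":0,"az":0.1,"x":0,"y":0,"z":0,"grip":40},
    {"ax":0,"ay":0,"az":0.1,"x":0,"y":0,"z":0,"grip":40},
    {"ax":0,"ay":0,"az":0.1,"x":0,"y":0,"z":0,"grip":40},
    {"ax":0,"ay":0,"az":0.1,"x":0,"y":0,"z":0,"grip":40},
    {"ax":0,"ay":0,"az":0.1,"x":0,"y":0,"z":0,"grip":40},
    {"ax":0,"ay":0,"az":0.09,"x":0,"y":0,"z":0,"grip":40},
    {"ax":0,"ay":0,"az":0,"x":0,"y":0,"z":0,"grip":40},
    {"ax":0,"ay":0,"az":0,"x":0,"y":0,"z":0,"grip":40},
  ],
)

```text
time: 4.95
position: [0.5962, -0.0926, 0.0554]
eef_rot: [0.781, 0.625, 0.0, 0.001]
contact_force: [1.7, -3.0, 1.1]
width: 0.0524
```

```bash
python3 - <<'E'
from h import *
from rig import eyes,get_state
for n in("top","scene"):
    d=eyes.get_image(n);np.savez(f"pics/{n}2.npz",**d)
    x,y=(338,218) if n=="top" else (230,226)
    cv2.imwrite(f"pics/{n}2.png",cv2.resize(d["color"][y-70:y+70,x-70:x+70,::-1],None,fx=4,fy=4,interpolation=cv2.INTER_CUBIC))
E
```

```text
(no output)
```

View pics/scene2.png

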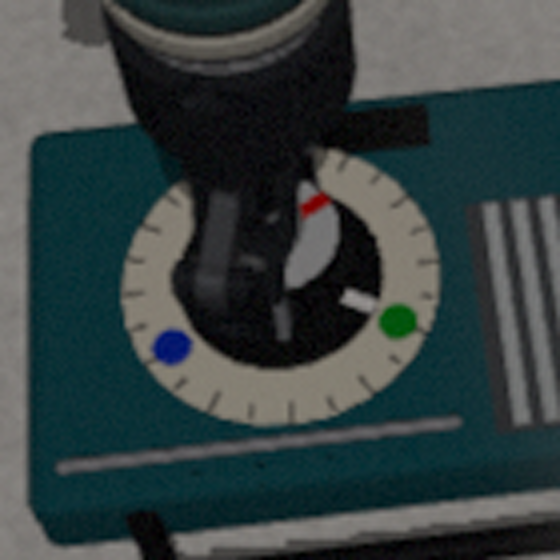

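View pics/top2.png

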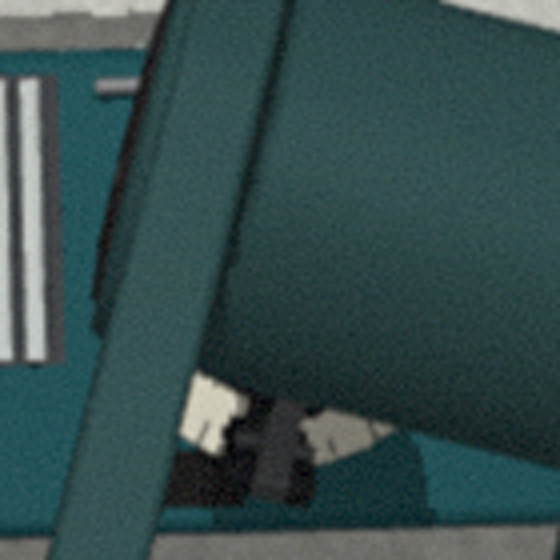

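```bash
cat >> h.py <<'E'
AX={"scene":np.array([.59583,-.09047]),"top":np.array([.59516,-.09302])}
def angs(d,n):
    A=AX[n];im=d["color"].astype(float);w=im.min(2)
    f=d["color"].shape[0]/2/np.tan(np.radians(float(d["vertical_fov"]))/2)
    c=proj(d,[*A,.05]).astype(int)
    W=[];Rd=[]
    for v in range(c[1]-50,c[1]+50):
        for u in range(c[0]-60,c[0]+60):
            r,g,b=im[v,u]
            if w[v,u]>100:
                X=ray(d,u,v,.051)[:2]-A;q=np.hypot(*X)
                if .0305<q<.037:W.append((np.degrees(np.arctan2(X[1],X[0])),w[v,u]))
            if r>g+60 and r>b+60:
                X=ray(d,u,v,.083)[:2]-A;q=np.hypot(*X)
                if .0135<q<.0245:Rd.append((np.degrees(np.arctan2(X[1],X[0])),q))
    return np.array(W),np.array(Rd)
E
python3 - <<'E'
from h import *
for k in "02":
    d=dict(np.load(f"pics/scene{k}.npz"));W,R=angs(d,"scene")
    print(k,np.sort(W[:,0]).round(),np.median(W[:,0]),np.sort(R[:,0]).round(),np.median(R[:,0]))
E
```

```text
0 [-174. -171. -169. -167. -167. -166. -165. -164. -163. -163. -162. -161.
 -146. -146. -145. -144. -143. -141. -139. -138. -137. -136. -135. -135.
 -134. -133. -132. -131. -128. -126. -124.    2.    4.    4.    4.    4.
    6.    7.    7.    9.    9.  139.  141.  143.  143.  145.  146.  147.
  148.  150.  151.  152.  153.  154.  155.  158.  159.  160.  161.  162.] -124.84141347663449 [-179. -178. -178. -173.   59.   60.   61.   61.   62.   63.   64.   64.
   65.   66.   66.   67.   68.   68.   69.   70.   70.   71.   72.   73.
   74.  146.  149.  151.  154.  157.  159.  161.  165.  166.  170.  171.
  176.  176.] 69.44249593751266
2 [ 59.  60.  61.  61.  62.  62.  63.  64.  64.  65.  66.  67.  68.  68.
 137. 139. 141. 143. 143. 145. 146. 161. 162. 164. 165.] 67.72270865660927 [117. 117. 118. 119. 119. 120. 121. 122. 122. 123. 124. 125. 125. 126.
 127. 127. 128. 128. 129. 130. 132.] 123.54776348831179
```

drive_tool(
  motion=[
    {"ax":0,"ay":0,"az":0,"x":0,"y":0,"z":0,"grip":75},
    {"ax":0,"ay":0,"az":0,"x":0,"y":0,"z":0,"grip":75},
    {"ax":0,"ay":0,"az":0,"x":0,"y":0,"z":0,"grip":75},
    {"ax":0,"ay":0,"az":0,"x":0,"y":0,"z":10,"grip":75},
    {"ax":0,"ay":0,"az":0,"x":0,"y":0,"z":14,"grip":75},
    {"ax":0,"ay":0,"az":0,"x":0,"y":0,"z":13,"grip":70},
    {"ax":0,"ay":0,"az":0,"x":0,"y":0,"z":0,"grip":60},
  ],
)

```text
time: 5.92
position: [0.5971, -0.0925, 0.095]
eef_rot: [0.78, 0.625, 0.001, 0.002]
contact_force: [-1.2, -0.4, -0.8]
width: 0.0596
```

```bash
python3 - <<'E'
from h import *
from rig import eyes,get_state
for n in("scene",):
    d=eyes.get_image(n);np.savez(f"pics/{n}3.npz",**d)
    x,y=(230,226)
    cv2.imwrite(f"pics/{n}3.png",cv2.resize(d["color"][y-70:y+70,x-70:x+70,::-1],None,fx=4,fy=4,interpolation=cv2.INTER_CUBIC))
    W,R=angs(d,n);print(np.sort(W[:,0]).round(),np.sort(R[:,0]).round())
print(get_state()["position"],get_state()["joints"])
E
```

```text
[ 59.  60.  61.  61.  62.  62.  63.  64.  64.  65.  66.  67.  68.  68.
 137. 139. 141. 143. 143. 145. 146. 161. 162. 164. 165. 169. 170. 171.
 172. 172. 174. 174. 175.] [117. 117. 118. 119. 119. 120. 121. 122. 122. 123. 124. 125. 125. 126.
 127. 127. 128. 128. 129. 130. 132. 162. 165. 166.]
[ 0.59635112 -0.09226409  0.09374241] [-2.47434416e-01  2.66611401e-01  1.43948213e+00  8.15424886e-06
  1.43291057e+00 -2.74217102e-02]
```

View pics/scene3.png

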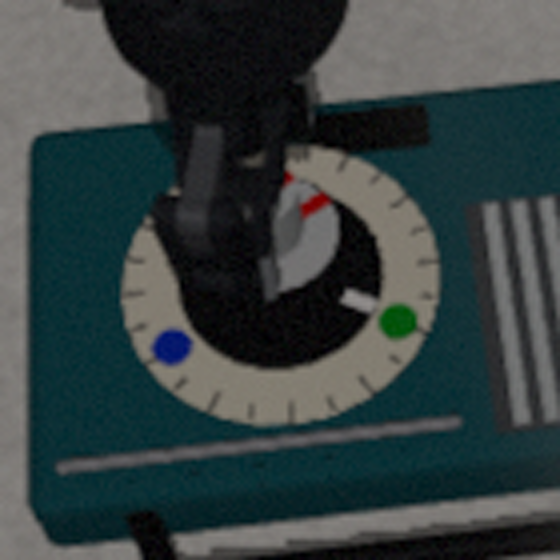

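drive_tool(
  motion=[
    {"ax":0,"ay":0,"az":0,"x":0,"y":0,"z":-1,"grip":40},
    {"ax":0,"ay":0,"az":0,"x":0,"y":0,"z":0,"grip":25},
    {"ax":0,"ay":0,"az":0,"x":0,"y":0,"z":0,"grip":12},
    {"ax":0,"ay":0,"az":0,"x":0,"y":0,"z":0,"grip":12},
    {"ax":0,"ay":0,"az":0,"x":0,"y":0,"z":0,"grip":12},
    {"ax":0,"ay":0,"az":0,"x":0,"y":0,"z":0,"grip":12},
  ],
)

```text
time: 6.72
position: [0.596, -0.0922, 0.091]
eef_rot: [0.78, 0.625, 0.0, 0.0]
contact_force: [5.4, -1.1, -4.0]
width: 0.0216
```

drive_tool(
  motion=[
    {"ax":0,"ay":0,"az":-0.1,"x":0,"y":0,"z":0,"grip":12},
    {"ax":0,"ay":0,"az":-0.11,"x":0,"y":0,"z":0,"grip":12},
    {"ax":0,"ay":0,"az":-0.11,"x":0,"y":0,"z":0,"grip":12},
    {"ax":0,"ay":0,"az":-0.11,"x":0,"y":0,"z":0,"grip":12},
    {"ax":0,"ay":0,"az":-0.11,"x":0,"y":0,"z":0,"grip":12},
    {"ax":0,"ay":0,"az":-0.11,"x":0,"y":0,"z":0,"grip":12},
    {"ax":0,"ay":0,"az":-0.11,"x":0,"y":0,"z":0,"grip":12},
    {"ax":0,"ay":0,"az":-0.11,"x":0,"y":0,"z":0,"grip":12},
    {"ax":0,"ay":0,"az":-0.11,"x":0,"y":0,"z":0,"grip":12},
    {"ax":0,"ay":0,"az":-0.1,"x":0,"y":0,"z":0,"grip":12},
    {"ax":0,"ay":0,"az":0,"x":0,"y":0,"z":0,"grip":12},
    {"ax":0,"ay":0,"az":0,"x":0,"y":0,"z":0,"grip":12},
  ],
)

```text
time: 8.22
position: [0.5962, -0.0923, 0.091]
eef_rot: [0.991, 0.135, 0.001, 0.0]
contact_force: [6.1, -1.2, -5.0]
width: 0.022
```

```bash
python3 - <<'E'
from h import *
from rig import eyes,get_state
for n in("scene",):
    d=eyes.get_image(n);np.savez(f"pics/{n}4.npz",**d)
    x,y=(230,226)
    cv2.imwrite(f"pics/{n}4.png",cv2.resize(d["color"][y-70:y+70,x-70:x+70,::-1],None,fx=4,fy=4,interpolation=cv2.INTER_CUBIC))
    W,R=angs(d,n);print(np.sort(W[:,0]).round(),np.sort(R[:,0]).round())
E
```

```text
[-177. -174. -171. -169. -169. -167. -167. -166. -165. -164. -163. -163.
 -162. -162. -161. -160. -159. -158. -157.   59.   60.   61.   61.   62.
   62.   63.   64.   64.   65.   66.   67.   68.   68.  137.  139.] [-179. -178. -178. -173. -172.   51.   54.   54.   54.   56.   56.   57.
   58.   58.   59.   60.   60.   61.   61.   62.   63.   64.   64.   65.
   66.   66.   67.   68.   68.   70.  146.  149.  151.  154.  157.  159.
  165.  166.  170.  171.  176.  176.  177.]
```

View pics/scene4.png

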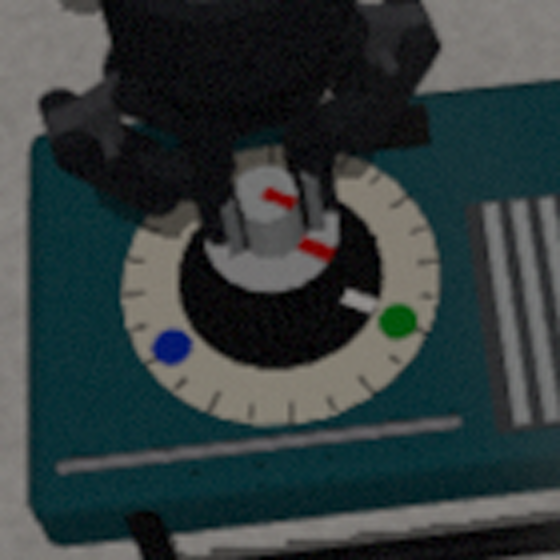

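drive_tool(
  motion=[
    {"ax":0,"ay":0,"az":0,"x":0,"y":0,"z":0,"grip":65},
    {"ax":0,"ay":0,"az":0,"x":0,"y":0,"z":0,"grip":65},
    {"ax":0,"ay":0,"az":0,"x":0,"y":0,"z":0,"grip":65},
    {"ax":0,"ay":0,"az":0,"x":0,"y":0,"z":10,"grip":65},
    {"ax":0,"ay":0,"az":0,"x":0,"y":0,"z":20,"grip":65},
    {"ax":0,"ay":0,"az":0,"x":0,"y":0,"z":40,"grip":65},
    {"ax":0,"ay":0,"az":0,"x":0,"y":0,"z":40,"grip":65},
    {"ax":0,"ay":0,"az":0,"x":-30,"y":-40,"z":20,"grip":65},
    {"ax":0,"ay":0,"az":0,"x":-30,"y":-40,"z":0,"grip":65},
    {"ax":0,"ay":0,"az":0,"x":-30,"y":-40,"z":0,"grip":65},
    {"ax":0,"ay":0,"az":0,"x":-30,"y":-40,"z":0,"grip":65},
    {"ax":0,"ay":0,"az":0,"x":-30,"y":-40,"z":0,"grip":65},
  ],
)

```text
time: 9.78
position: [0.4446, -0.2932, 0.2226]
eef_rot: [0.991, 0.135, 0.001, 0.001]
contact_force: [-0.2, -0.6, -0.1]
width: 0.0654
```

```bash
python3 - <<'E'
from h import *
from rig import eyes,get_state
for n in("scene","top"):
    d=eyes.get_image(n);np.savez(f"pics/{n}5.npz",**d)
    x,y=(338,218) if n=="top" else (230,226)
    cv2.imwrite(f"pics/{n}5.png",cv2.resize(d["color"][y-70:y+70,x-70:x+70,::-1],None,fx=4,fy=4,interpolation=cv2.INTER_CUBIC))
    W,R=angs(d,n);
    for Q in(W,R):
        q=Q[(Q[:,0]>30)&(Q[:,0]<100),0] if len(Q) else []; print(n,len(q),np.mean(q))
print(get_state()["qvel"],get_state()["contact_force"])
E
```

```text
scene 11 63.36198507475777
scene 23 60.999605089050476
top 24 62.29946802765162
top 35 59.43909616201972
[ 0.06918394  0.00593513 -0.00453772  0.06673094  0.00069207  0.04505685] [0.2946285  0.17642414 0.59352189]
```

View pics/top5.png

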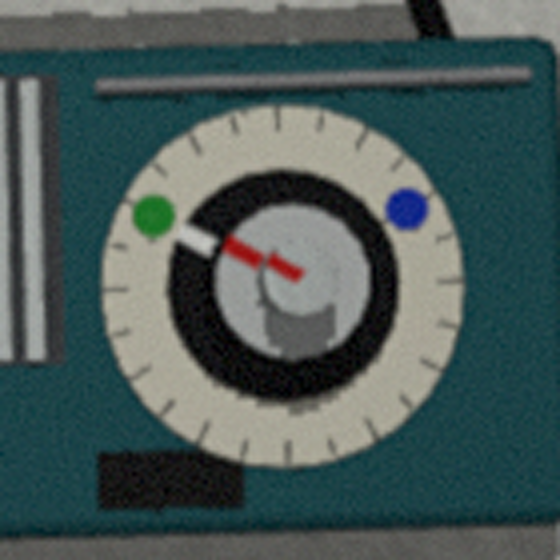

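The top view shows the green spot (153,215), white line (196,240) and red line (243,250) all lined up. The arm is clear of the radio, so I'm handing in.

```bash
python3 -c "
from rig import robot
print(robot.hand_in())"
```

```text
the job is handed in; nothing more can be done
None
```

The radio is tuned: both lines point at the green spot, and I've handed the job in at about 10 s of the allowed 45 s. I turned the black ring by about +57°, let go, then turned the silver knob by about −61°. After that I opened the gripper and moved the arm well clear.

| | Scene camera | Top camera |
|---|---|---|
| Green spot (measured at the start) | 61.8° | 61.8° |
| White line (last check) | 63.4° | 62.3° |
| Red line (last check) | 61.0° | 59.4° |

- **Accuracy:** the largest error from the spot is about 2.4°, against roughly 15° allowed.
- **Disagreements:** the cameras differed by about 2.5 mm on where the knobs' axis is, and by 1 to 2° on the two lines.
- **Forces:** the largest contact force reported after a move was about 8 N. The arm was touching nothing at the end.
- **Problems:** the first move call was refused because its rows left out some fields. When I lowered the tool 2 mm to grip the ring, its height didn't change and it read 5.5 N upward, so the fingertips may have lightly touched the ring's flange.

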